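Change a label rewinder over for the next run

ROBOT

A 6-joint arm with a two-finger parallel gripper is mounted at the origin on a cart in front of the work surface, level with it; the furniture and walls round the work are solid. World frame = base frame: x ahead of the robot, y to its left, z up, the work surface at z = 0. Lengths are in m, angles in degrees, forces in N, time in s.
With the tool pointing down it reaches from about 0.325 to 0.9 m from the base axis. Payload 6.1 kg.
Tool frame: the origin (TCP) lies between the finger pads; the fingertips stand 22 mm ahead of it and the grasp point (between the pads) lies 3 mm ahead of it (tip_extent is the z of the fingertips in the tool frame, in m); z points along the fingers, y is the line along which they close (so a half turn about z gives the same grasp; the last joint's range is limited). The gripper opens to 87 mm and grips with 3 to 60 N. Pads are 19 mm wide; open, the fingers measure 117 mm over their backs; the gripper's body (75 mm by 190 mm) begins 51 mm behind the grasp point.
Start: joints at [-75.98, 12.628, 87.462, -0, 79.91, -7.225], TCP at [0.226, -0.583, 0.213] pointing down, gripper open.
Joint ranges: [-170.65, 170.65], [-52.31, 119.04], [5.05, 147.46], [-71.25, 251.25], [11.57, 151.72], [-153.62, 153.62]. Speed limits (degrees/s): [147.25, 147.25, 172.46, 180, 180, 180].

INTERFACE

Orientations are given as a 3x3 rotation matrix whose columns are the frame's x, y, z axes.
In Python, from plant import * gives the robot as it stands. The module is installed in compiled form; this text tells all that it offers. Calls block until the motion is done:
- movep(position, orientation): joint-space move of the TCP to a pose.
- servo_line(position, rate=0.15, ori=None): straight line of the TCP; ori=None keeps the orientation; rate is the mean speed in m/s.
- movej(angles): joint-space move.
- open_gripper() and close_gripper(): open the fingers fully, or close them until they stop; the grip force is fixed at half the most.
- wait(seconds).
- ik(position, orientation): joint angles nearest the present ones, or None.
- state(): the state.
- grab_frame(name): name is "scene" or "top" or "wrist"; returns a dict with "pixels" (480x640x3 uint8, red, green, blue), "z_map" (480x640 float32, m along the optical axis (not along the pixel's ray), 0 where there is no reading), "fx", "fy", "cx", "cy" (pixels), "R" (3x3) and "t" (3): a world point X has camera coordinates R X + t. Camera axes: x right, y down, z forward; pixel columns grow to the right and rows downward; lengths in m; the calibration is good to about 2 mm. The wrist camera is an equidistant fisheye: a pixel r from the principal point sees the ray r / f radians off the axis. A picture is of the moment at which its call begins.
A pose or a line that the arm cannot do raises MotionError and nothing moves.
- sign_off(): hands the job in; it is judged then, once.
The state is a dict: "time_s": time; "joint_pos": joint angles; "qvel": joint speeds; "joint_torque": joint torques, N m; "tcp_pos": TCP position; "ee_rot": TCP orientation; "force": force on the tool from outside, world axes, zero at the start; "wrist_torque": the same for the moment, N m; "width": opening from 0.0 (shut) to 1.0 (fully open); "finger_force": force on a finger pad.
Only numpy, scipy, OpenCV 4.12 (cv2) and the standard library are available. Lean on these libraries where they do the work, as an engineer would, in place of code of your own. Each camera call takes 0.05 s, during which the arm holds its last target. There are 200 camera calls.

TASK

The label run is wound off, so change the bench over for the next one: the big fresh roll from the storage post goes onto the unwinder, the empty core from the unwinder onto the rewinder, and the smaller finished roll from the rewinder onto the storage post, each standing upright fully down over its spindle; the bare rubber mat is free for setting one down on the way. Also slide the rewinder's roll-size stop along its bar until its pointer is in line with the marker clip, and leave it there.

Things in the scene. Friction and masses are not known exactly. Their poses are not given: they have to be found in the camera images.
- fresh_roll_mid (a point): centre (half-way up) of the fresh roll: the big roll of blank white labels, standing upright; 62 mm diameter, 55 mm tall, about 0.17 kg, with a cardboard core whose through hole is 26 mm across; at the start on the storage post; z is its axis
- finished_roll_mid (a point): centre (half-way up) of the finished roll: the smaller roll of white labels, standing upright; 45 mm diameter, 55 mm tall, about 0.10 kg, same 26 mm hole; at the start on the rewinder; z is its axis
- core_mid (a point): centre (half-way up) of the empty core: a bare cardboard tube 32 mm outside, 26 mm inside, 55 mm tall, about 0.04 kg, standing upright; at the start on the unwinder; z is its axis
- unwinder_plate (a point): unwinder: grey machine 172 x 108 mm, 32 high, with a bright round platter 98 mm across that turns. Point on the spindle axis at the platter's top, 40 mm above the table. Spindle 16 mm thick, 56 mm tall above this point, its top 18 mm tapering to 4 mm. x points away from the robot to a dancer roller 88 mm behind the spindle, 44 mm high above this point. Fixed to the table
- rewinder_plate (a point): rewinder: grey machine 275 x 92 mm, 32 high, with a black round platter 88 mm across that turns; most of its base lies behind the spindle. Point on the spindle axis at the platter's top, 40 mm above the table; spindle as on the unwinder. x points away from the robot along the bar of the roll-size stop, whose near bracket begins 60 mm behind the spindle axis. Fixed to the table
- post_foot (a point): storage post: a round dark steel foot 96 mm across with the same kind of spindle. This point is on the spindle axis at the top of the foot, 14 mm above the table; the spindle stands 56 mm above it. Fixed to the table
- mat: bare square black rubber mat, 92 x 92 mm, 3 mm thick, lying behind the storage post; origin at the centre of its underside; free for setting a roll down
- stop_block (a point): centre of the roll-size stop: black block 26 mm long (along the bar), 30 wide, 32 tall, on a steel bar 28 mm above the level of the rewinder's platter top. Slides 85 mm along the rewinder's x, 1.5 N friction, stays where left; starts nearer the spindle than the clip. A thin steel pointer below its middle reaches sideways (-y) over a scale strip. Grip from above across its 30 mm width
- marker_clip: marker clip: small black clip 10 mm wide with a white line across, on the edge of the rewinder's base beside the scale strip, 40 mm sideways (-y) from the bar; origin at the line, at the height of the base's top; axes as the rewinder's. The stop stands right when block and clip have the same position along the rewinder's x. Fixed
Mind the look-alikes: they are no part of the job. What is shaped like the part that bears finished_roll_mid but blue is not meant.

How it is judged (in metres and radians):
At the end, for the whole second after the job is handed in: The fresh roll stands on the unwinder, the empty core on the rewinder and the finished roll on the storage post, each over its spindle (axis within 8 mm) and fully down (within 4.5 mm), upright and at rest; the stop's pointer is within 6 mm of the marker clip's line; everything is released (horizontal distance between fresh_roll_mid and unwinder_plate below 0.008 m and z of fresh_roll_mid in the frame of unwinder_plate between 0.023 and 0.032 m and angle between each of fresh_roll_mid, core_mid, finished_roll_mid's own z axis and vertical below 0.12 rad and horizontal distance between core_mid and rewinder_plate below 0.008 m and z of core_mid in the frame of rewinder_plate between 0.023 and 0.032 m and horizontal distance between finished_roll_mid and post_foot below 0.008 m and z of finished_roll_mid in the frame of post_foot between 0.023 and 0.032 m and x of stop_block in the frame of marker_clip between -0.006 and 0.006 m and linear speed of each of core, finished_roll, fresh_roll below 0.02 m/s); the robot touches nothing.
It also fails if it takes over 128 s, if anything falls off the work surface, if the arm or the gripper's body presses on something with over 40 N, if the wrist force passes 120 N, or if a joint passes its speed limit or range.

## Working session

There is one attempt and no reset: what is moved stays moved. The work goes in short steps, each a Python script; the robot and the scene stay as the last script left them, time stands still between calls to the robot, and variables do not carry over. Pictures are saved under pics/ and viewed, at most 14 in all, crops included, and the job is handed in when it is done.

```bash
mkdir -p pics
python3 - <<'E'
from plant import *
import cv2,pickle
fs={}
for n in ("scene","top"):
    f=grab_frame(n);fs[n]=f
    cv2.imwrite(f"pics/{n}0.png",f["pixels"][...,::-1])
    print(n,f["fx"],f["cx"],f["cy"],f["R"].tolist(),f["t"])
pickle.dump(fs,open("f0.pkl","wb"));print(state())
E
```

```text
scene 581.8743208478925 322.3342422047526 244.8890910025595 [[0.6525562506792013, -0.7576601860287914, 0.011017359317026555], [-0.3481433996730859, -0.3126992224243509, -0.8837507394957427], [0.6730278693810302, 0.5728614481722641, -0.46782822513654215]] [-0.3808692   0.23386627  0.74598948]
top 522.4389573818725 317.0219222864674 237.7829920987497 [[0.008800910295369028, -0.9998691450547366, 0.013573383715317978], [-0.9996765774991027, -0.009121475731612722, -0.023738978077383725], [0.023859681004861934, -0.013360069161048385, -0.9996260421649481]] [-0.05748453  0.53226021  1.20312873]
{'time_s': 0.1, 'joint_pos': array([-7.59771112e+01,  1.26692852e+01,  8.75202625e+01, -3.24395163e-04,
        7.99107228e+01, -7.22723702e+00]), 'qvel': array([-0.02736794, -0.04044283, -0.08629094,  0.00891261,  0.08193612,
        0.01013908]), 'joint_torque': array([ 1.65863976e-04, -4.95946634e+01, -3.88517976e+01,  7.01617333e-02,
        5.15586580e-02, -6.90742149e-05]), 'tcp_pos': array([ 0.22635418, -0.58194402,  0.21225249]), 'ee_rot': array([[ 9.32006758e-01,  3.62440640e-01, -4.29461588e-04],
       [ 3.62440831e-01, -9.32005239e-01,  1.69654514e-03],
       [ 2.14636457e-04, -1.73684595e-03, -9.99998469e-01]]), 'force': array([-0.95778193, -0.00708692,  0.34158928]), 'wrist_torque': array([0.02204635, 0.00463691, 0.00832089]), 'finger_force': 0.0, 'width': 0.9984107461921601}
```

View pics/top0.png

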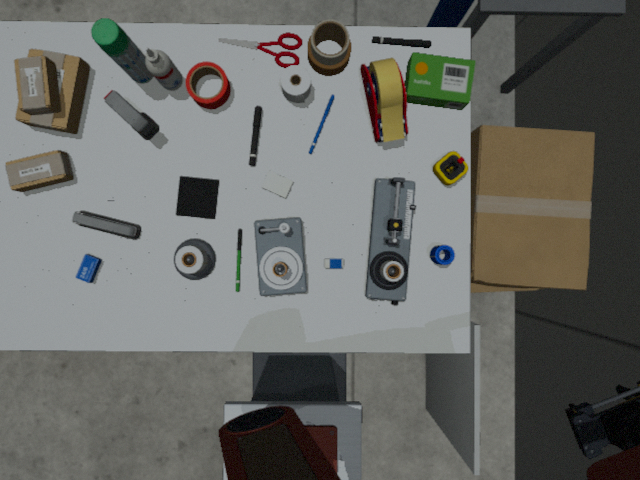

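View pics/scene0.png

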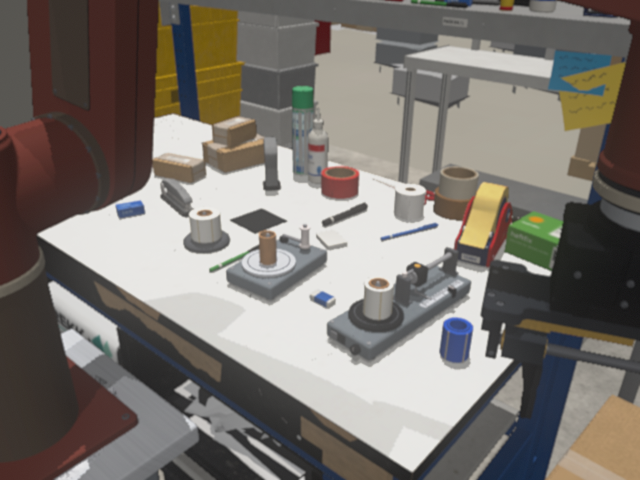

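Top view: the fresh roll is at about (189,260) on the post, the core at (282,269) on the unwinder and the finished roll at (393,270) on the rewinder. The stop block is at (395,226), the clip at about (412,207) and the mat at (197,197). The scene view shows the same layout.

```bash
cat > h.py <<'E'
import numpy as np,cv2,pickle
def cloud(f):
    v,u=np.mgrid[0:480,0:640]; z=f["z_map"]
    P=np.stack([(u-f["cx"])/f["fx"]*z,(v-f["cy"])/f["fy"]*z,z],-1)
    return (P-f["t"])@np.asarray(f["R"])
def pix2w(f,u,v,h):
    R=np.asarray(f["R"]);d=R.T@np.array([(u-f["cx"])/f["fx"],(v-f["cy"])/f["fy"],1]);c=-R.T@f["t"]
    return c+d*(h-c[2])/d[2]
E
python3 - <<'E'
from h import *
fs=pickle.load(open("f0.pkl","rb"));f=fs["top"];W=cloud(f)
def blob(u0,u1,v0,v1,h0,h1,n):
    m=np.zeros((480,640),bool);m[v0:v1,u0:u1]=1
    m&=(W[...,2]>h0)&(W[...,2]<h1)&(f["z_map"]>0);p=W[m]
    (c,s,a)=cv2.minAreaRect((p[:,:2]*1000).astype(np.float32));cc,r=cv2.minEnclosingCircle((p[:,:2]*1000).astype(np.float32))
    print(n,len(p),"mean",p.mean(0).round(4),"circ",np.round(cc,1),round(r,1),"rect",np.round(c,1),np.round(s,1),round(a,1))
blob(165,225,230,285,.060,.08,"fresh top")
blob(165,225,230,285,.008,.02,"foot")
blob(262,305,250,290,.085,.11,"core top")
blob(250,312,212,300,.02,.036,"unw base")
blob(250,312,212,300,.036,.046,"unw platter")
blob(250,312,212,245,.07,.1,"dancer")
blob(370,412,245,295,.085,.11,"fin top")
blob(360,420,170,305,.02,.036,"rew base")
blob(365,412,245,295,.036,.046,"rew platter")
blob(380,412,210,240,.074,.1,"stop")
for (u,v) in [(177,177),(217,178),(216,217),(177,215)]: print("mat",pix2w(f,u,v,.003).round(4))
a=cv2.resize(f["pixels"][165:310,355:425],None,fx=4,fy=4,interpolation=cv2.INTER_CUBIC)
b=cv2.resize(fs["scene"]["pixels"][235:365,320:480],None,fx=3,fy=3,interpolation=cv2.INTER_CUBIC)
o=np.zeros((580,770,3),np.uint8);o[:580,:280]=a;o[:390,285:765]=b
cv2.imwrite("pics/c1.png",o[...,::-1])
E
```

```text
fresh top 551 mean [0.4825 0.2268 0.0684] circ [482.5 226.8] 31.1 rect [482.6 226.9] [60.5 60.3] 48.2
foot 598 mean [0.483  0.2193 0.0134] circ [486. 220.] 82.3 rect [486. 220.] [128.1 103.4] 85.0
core top 94 mean [0.4638 0.0277 0.0936] circ [463.7  27.4] 15.8 rect [463.1  27.2] [30.1 30.1] 0.3
unw base 1844 mean [0.5038 0.0298 0.032 ] circ [490.3  30.3] 98.8 rect [490.4  30.2] [172.1 108.3] 5.1
unw platter 1458 mean [0.4709 0.0285 0.0406] circ [488.4  30.6] 90.9 rect [491.1  30.7] [166.9 101.3] 3.4
dancer 77 mean [0.5537 0.0194 0.08  ] circ [553.6  19.6] 10.6 rect [552.9  19.3] [19.8 19.6] 89.7
fin top 261 mean [ 0.4616 -0.2157  0.0937] circ [ 461.3 -216.2] 22.5 rect [ 460.8 -215.8] [43.  42.9] 0.3
rew base 2982 mean [ 0.5449 -0.2184  0.0318] circ [ 527.6 -221.2] 145.8 rect [ 526.7 -220.6] [ 95.  284.9] 85.2
rew platter 834 mean [ 0.4616 -0.2114  0.0407] circ [ 463.  -214.6] 71.5 rect [ 462.6 -214.4] [ 88.3 113.6] 87.7
stop 218 mean [ 0.5591 -0.2217  0.0827] circ [ 561.3 -218.5] 32.9 rect [ 561.7 -221.9] [30. 64.] 89.5
mat [0.671  0.2735 0.003 ]
mat [0.6696 0.1808 0.003 ]
mat [0.5789 0.1819 0.003 ]
mat [0.5827 0.2721 0.003 ]
```

View pics/c1.png

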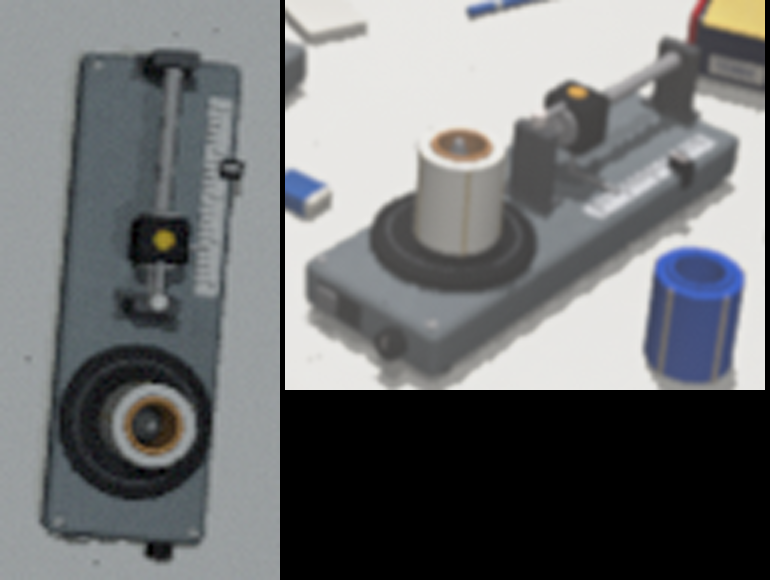

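The crop shows the stop's yellow button at top-image pixel (395.8,225) and the clip line at about (412.8,207). It also shows the spindle tip at (392.5,271.3) and the platter centre at about (388.8,270). The blue look-alike roll stands to the right. I'll refine the spindle axes next and start moving.

```bash
python3 - <<'E'
from h import *
fs=pickle.load(open("f0.pkl","rb"));f=fs["top"];W=cloud(f)
def disc(c,rad,h0,h1,n):
    d=np.hypot(W[...,0]-c[0],W[...,1]-c[1])
    m=(d<rad)&(W[...,2]>h0)&(W[...,2]<h1);p=(W[m][:,:2]*1000).astype(np.float32)
    m2=cv2.minEnclosingCircle(p);print(n,len(p),np.round(m2[0],1),round(m2[1],1))
disc((.4825,.225),.055,.008,.02,"foot")
disc((.4637,.027),.056,.037,.044,"unw")
disc((.4615,-.213),.052,.037,.044,"rew")
print("rew tip",pix2w(f,392.5,271.25,.096),"platter",pix2w(f,388.75,270,.04))
b=pix2w(f,395.75,225,.087);c=pix2w(f,412.75,207,.036);a=np.radians(-4.8);ax=np.array([np.cos(a),np.sin(a)])
print("stop",b,"clip",c,"dx",(c-b)[:2]@ax,"lat",(c-b)[:2]@[-ax[1],ax[0]])
E
cat >> h.py <<'E'
def Rz(deg):
    a=np.radians(deg);c,s=np.cos(a),np.sin(a)
    return np.array([[c,s,0],[s,-c,0],[0,0,-1.]])
E
python3 - <<'E'
from plant import *
from h import *
movep([.45,-.216,.25],Rz(-5))
f=grab_frame("wrist");cv2.imwrite("pics/w1.png",f["pixels"][...,::-1])
s=state();print(s["time_s"],s["joint_pos"].round(1),s["tcp_pos"])
for p in [(.625,.227),(.483,.224),(.464,.028),(.46,-.215),(.62,-.23)]:
  for z in (.06,.2): print(p,z,ik([*p,z],Rz(-5)))
E
```

```text
foot 596 [480.5 224.2] 52.0
unw 1173 [461.7  28.9] 53.5
rew 709 [ 459.8 -215.1] 48.8
rew tip [ 0.46027237 -0.21411342  0.096     ] platter [ 0.46083451 -0.21451039  0.04      ]
stop [ 0.56011133 -0.22206224  0.087     ] clip [ 0.60388407 -0.26887366  0.036     ] dx 0.04753630750713435 lat -0.04298443769310492
1.7333 [-34.8  -6.2 103.1  -0.   83.   60.3] [ 0.44980847 -0.21681579  0.24992276]
(0.625, 0.227) 0.06 [ 1.31725035e+01  2.59925363e+01  8.78241157e+01 -2.54444375e-14
  6.61833480e+01  1.08172503e+02]
(0.625, 0.227) 0.2 [ 1.31725035e+01  1.85231595e+01  8.17692277e+01 -2.54444375e-14
  7.97076128e+01  1.08172503e+02]
(0.483, 0.224) 0.06 [ 1.63907957e+01  9.59941002e+00  1.08597878e+02 -2.54444375e-14
  6.18027124e+01  1.11390796e+02]
(0.483, 0.224) 0.2 [ 1.63907957e+01  4.92331737e-01  1.02119467e+02 -2.54444375e-14
  7.73882012e+01  1.11390796e+02]
(0.464, 0.028) 0.06 [-6.28153742e+00  5.68665999e-01  1.18350212e+02 -2.54444375e-14
  6.10811219e+01  8.87184626e+01]
(0.464, 0.028) 0.2 [-6.28153742e+00 -9.31594578e+00  1.11335719e+02 -2.54444375e-14
  7.79802265e+01  8.87184626e+01]
(0.46, -0.215) 0.06 [-3.39559491e+01  6.39572106e+00  1.12203080e+02 -2.54444375e-14
  6.14011989e+01  6.10440509e+01]
(0.46, -0.215) 0.2 [-3.39559491e+01 -3.00521636e+00  1.05556684e+02 -2.54444375e-14
  7.74485327e+01  6.10440509e+01]
(0.62, -0.23) 0.06 [-2.71794976e+01  2.55444826e+01  8.84393692e+01 -2.54444375e-14
  6.60161482e+01  6.78205024e+01]
(0.62, -0.23) 0.2 [-2.71794976e+01  1.80290349e+01  8.23838351e+01 -2.54444375e-14
  7.95871301e+01  6.78205024e+01]
```

View pics/w1.png

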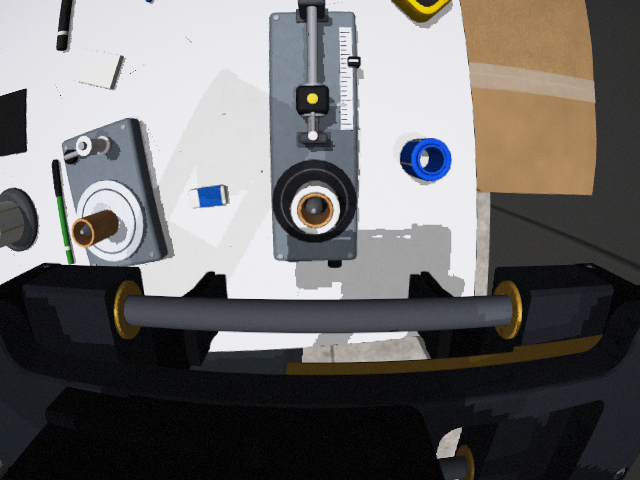

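The wrist view confirms the rewinder: spindle at (316,210), stop at (313,99), clip at (353,62). The platter fits agree with the spindle tip to about 1 mm. First move: finished roll to the mat.

```bash
cat >> h.py <<'E'
from plant import *
G=.036; H=.21
def pick(xy,bot,yaw=-5):
    open_gripper(); movep([*xy,H],Rz(yaw)); servo_line([*xy,bot+G],.15); close_gripper()
    servo_line([*xy,H],.12); s=state(); print("picked w",round(s["width"]*87,1),"ff",s["finger_force"],"F",s["force"].round(2),"t",s["time_s"])
def place(xy,bot,yaw=-5):
    movep([*xy,H],Rz(yaw)); servo_line([*xy,bot+G+.012],.12); servo_line([*xy,bot+G+.001],.03)
    s=state(); print("down F",s["force"].round(2),"tcp",s["tcp_pos"].round(4)); open_gripper(); servo_line([*xy,H],.15)
    print("t",state()["time_s"])
def look(n):
    f=grab_frame("top"); return f,cloud(f)
def tops(z,xy,r=.05):
    f,W=look("top");m=(np.hypot(W[...,0]-xy[0],W[...,1]-xy[1])<r)&(abs(W[...,2]-z)<.008)
    p=W[m]; c,rr=cv2.minEnclosingCircle((p[:,:2]*1000).astype(np.float32)); print("top",len(p),p.mean(0).round(4),np.round(c,1),round(rr,1))
MAT=(.6255,.227);POST=(.4805,.2242);UNW=(.462,.029);REW=(.4605,-.2147)
E
python3 - <<'E'
from h import *
pick((.4613,-.216),.04); place(MAT,.003)
movep([.47,0.08,.25],Rz(0)); tops(.058,MAT)
E
```

```text
picked w 43.2 ff 29.997083991765976 F [-0.44  1.03 -0.93] t 5.3583
down F [-0.13 -0.61 -1.03] tcp [0.6253 0.227  0.0397]
t 11.3417
top 230 [0.6254 0.2251 0.0569] [626.  225.7] 22.8
```

Run:
```python
from h import *
pick((.4637,.0275),.04); place(REW,.04)
movep([.45,0.08,.25],Rz(0)); tops(.095,REW,.03)
pick((.4825,.2267),.014); place(UNW,.04)
movep([.45,-.15,.25],Rz(0)); tops(.095,UNW)
pick((.626,.226),.003); place(POST,.014)
movep([.45,-.1,.25],Rz(0)); tops(.069,POST,.04)
f=grab_frame("top");cv2.imwrite("pics/t2.png",cv2.resize(f["pixels"][160:320,150:430],None,fx=2.8,fy=2.8)[...,::-1])
```

```text
picked w 30.7 ff 29.985701143741608 F [-0.13  0.57 -0.57] t 16.1333
down F [-0.52  0.03 -0.66] tcp [ 0.4603 -0.2146  0.0767]
t 20.95
top 84 [ 0.4605 -0.214   0.0938] [ 460.  -214.6] 16.2
picked w 60.4 ff 30.033174464770127 F [ 0.05  1.15 -2.08] t 26.3167
down F [-0.47 -0.55 -1.93] tcp [0.4618 0.029  0.0768]
t 30.625
top 559 [0.4618 0.0294 0.0945] [461.8  29.8] 31.2
picked w 43.3 ff 29.984511430375278 F [ 0.31  1.13 -1.49] t 36.875
down F [ 4.15  3.85 -3.45] tcp [0.4809 0.2245 0.0509]
t 41.6
top 258 [0.4814 0.2245 0.0684] [482.1 225.2] 23.0
```

View pics/t2.png

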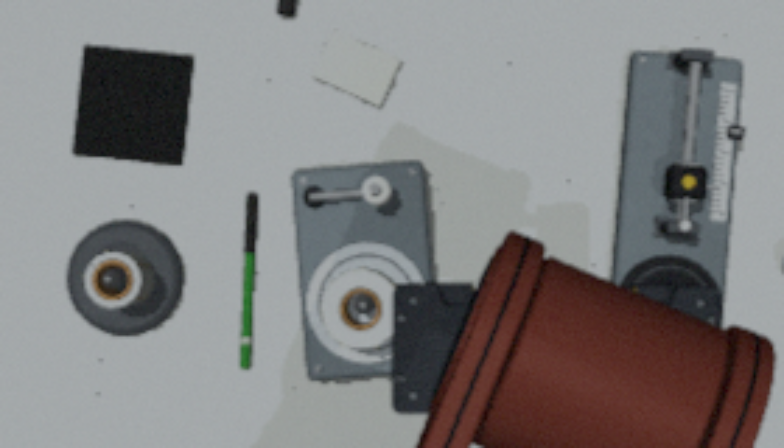

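All three are seated, with tops at 0.0684, 0.0945 and 0.0938 m, the same as the original seated heights. Mat is empty. Next the stop, at (688,182) in the crop; the clip is at (736,131).

Run:
```python
from h import *
a=np.radians(-4.8);ax=np.array([np.cos(a),np.sin(a)])
b=np.array([.5600,-.2220]);e=b+.0475*ax
movep([*b,.16],Rz(-4.8)); servo_line([*b,.078],.1); close_gripper()
s=state();print(s["width"]*87,s["force"].round(2),s["tcp_pos"])
servo_line([*e,.078],.04)
s=state();print(s["width"]*87,s["force"].round(2),s["tcp_pos"],s["time_s"])
open_gripper();servo_line([*e,.16],.1);q=e-.06*ax
servo_line([*q,.2],.15)
f=grab_frame("wrist");pickle.dump(f,open("w2.pkl","wb"));print(f["fx"],f["cx"],f["cy"])
cv2.imwrite("pics/w2.png",f["pixels"][...,::-1])
c=f["pixels"][20:220,230:430];cv2.imwrite("pics/w2c.png",cv2.resize(c,None,fx=3,fy=3,interpolation=cv2.INTER_CUBIC)[...,::-1])
```

```text
0.5946443553779461 [-0.34  0.34  0.41] [ 0.56000413 -0.22198788  0.07800165]
0.49541532689757245 [ 0.49 -0.37 -0.17] [ 0.60710182 -0.22593342  0.0779397 ] 47.55
371.64829954431775 317.3904678436181 241.10858147687406
```

View pics/w2c.png

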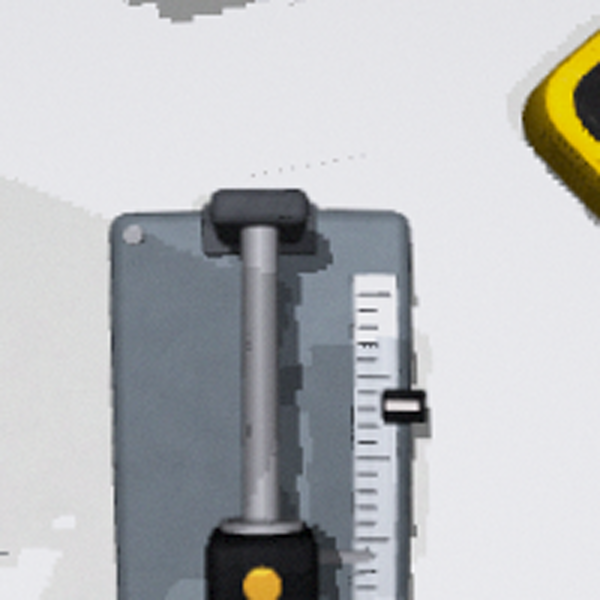

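The wrist crop shows the stop with its pointer at crop (370,555), still short of the clip line at (405,406). The gripper closed on nothing, so I'll find out why with depth.

```bash
cat >> h.py <<'E'
def wcloud(f):
    v,u=np.mgrid[0:480,0:640]; x=(u-f["cx"])/f["fx"];y=(v-f["cy"])/f["fy"];r=np.hypot(x,y)+1e-9;k=np.tan(r)/r
    z=f["z_map"];P=np.stack([x*k*z,y*k*z,z],-1);return (P-f["t"])@np.asarray(f["R"])
E
python3 - <<'E'
from h import *
f=pickle.load(open("w2.pkl","rb"));W=wcloud(f)
def at(n,u,v): u=int(round(230+u/3));v=int(round(20+v/3));print(n,u,v,np.median(W[v-1:v+2,u-1:u+2].reshape(-1,3),0).round(4),f["z_map"][v,u])
for n,u,v in [("button",262,583),("blockfaceR",300,570),("bar",262,400),("clip",405,406),("pointer",360,555),("base",150,400),("table",500,400)]: at(n,u,v)
g,T=look("top");m=(abs(T[...,0]-.565)<.06)&(abs(T[...,1]+.222)<.025)&(T[...,2]>.074);p=T[m];print(len(p),p.min(0),p.max(0),p.mean(0))
print(state()["tcp_pos"])
cv2.imwrite("pics/w2d.png",f["pixels"][...,::-1])
E
```

```text
button 317 214 [ 0.5633 -0.2209  0.085 ] 0.29070452
blockfaceR 330 210 [ 0.5655 -0.2313  0.0846] 0.2888286
bar 317 153 [ 0.6106 -0.2248  0.0734] 0.28873378
clip 365 155 [ 0.6053 -0.2669  0.0419] 0.32050014
pointer 350 205 [ 0.5607 -0.2509  0.036 ] 0.33992544
base 280 153 [ 0.6132 -0.1912  0.0321] 0.33109316
table 397 153 [ 6.045e-01 -3.050e-01  1.000e-04] 0.36061105
2969 [ 0.50564286 -0.24699764  0.07406727] [ 0.62450563 -0.19700295  0.59704374] [ 0.54372167 -0.21968711  0.57892487]
[ 0.54765245 -0.22075922  0.19897974]
```

View pics/w2d.png

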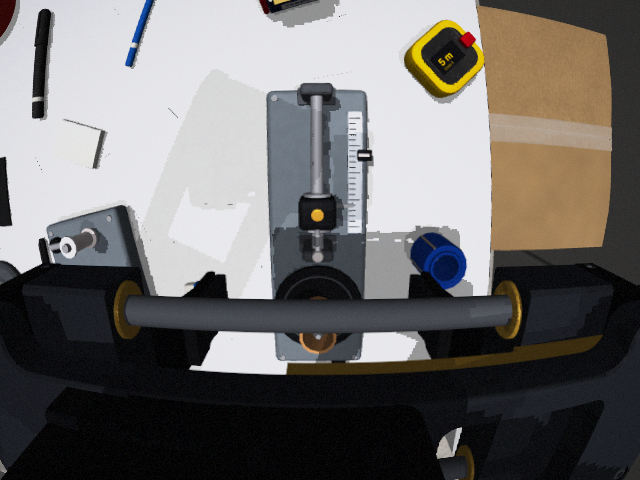

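The stop sits at x≈0.563 with its top at 0.084, hardly moved, and the reading still says the fingers closed fully. I'll retry and look at the grasp itself.

Run:
```python
from h import *
a=np.radians(-4.8)
b=np.array([.5635,-.2218])
open_gripper();print(state()["width"])
movep([*b,.14],Rz(-4.8)); servo_line([*b,.076],.06);s=state();print(s["width"],s["force"].round(2),s["tcp_pos"],s["time_s"])
f=grab_frame("wrist");x=grab_frame("scene")
close_gripper();s=state();print(s["width"],s["finger_force"],s["force"].round(2),s["time_s"])
y=grab_frame("scene")
o=np.vstack([cv2.resize(k["pixels"][190:340,330:530],(800,600))[::2,::2] for k in (x,y)])
o2=cv2.resize(f["pixels"],(400,300));cv2.imwrite("pics/g3.png",np.hstack([o,np.vstack([o2,cv2.resize(grab_frame("wrist")["pixels"],(400,300))])])[...,::-1])
```

```text
1.0026606711749517
0.9988463752632957 [ 0.59  0.   -0.49] [ 0.56391481 -0.22200347  0.07656354] 52.5583
0.00252281240152726 0.0 [-0.29 -0.48  0.59] 54.1833
```

View pics/g3.png

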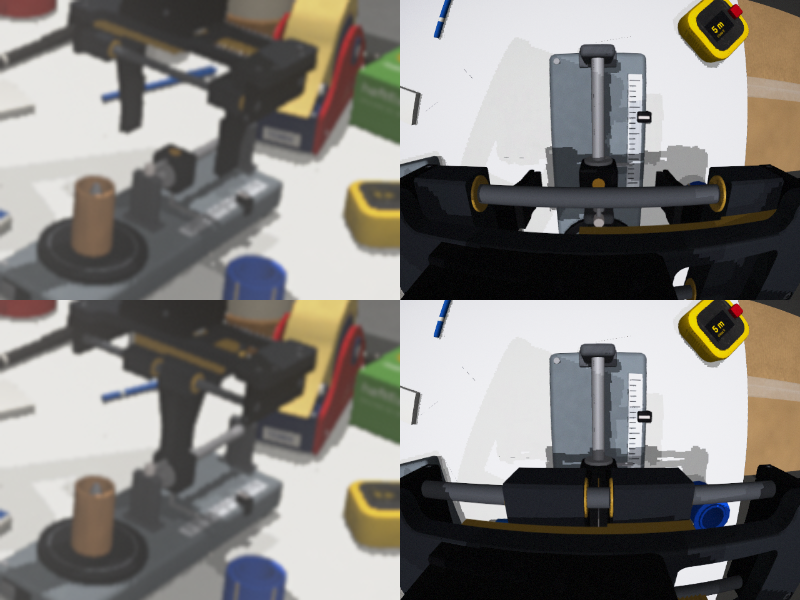

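Left column, scene camera: open fingers straddle the stop at (172,165), with tips at about (130,128) and (235,175). After closing, the fingers meet with their lower end around (185,465), at the stop. I'll check by projection whether the tips really are where the state says.

Run:
```python
from h import *
s=state();t=s["tcp_pos"];R=s["ee_rot"];print(t,s["width"],R.round(3).tolist())
f=grab_frame("scene")
def pr(p): c=np.asarray(f["R"])@p+f["t"];return (2*(f["fx"]*c[0]/c[2]+f["cx"]-330)).round(),(2*(f["fy"]*c[1]/c[2]+f["cy"]-190)).round()
for y in (-.0435,.0435,0): print("tip",y,pr(t+R@[0,y,.022]))
print("block top",pr(np.array([.5633,-.2215,.084])),"bottom",pr(np.array([.5633,-.2215,.052])))
W=cloud(f)
for u,v in [(175,420),(180,440),(182,455),(185,470)]: print(u,v,W[190+(v-300)//2,330+u//2].round(4))
open_gripper();x=grab_frame("scene");W=cloud(x)
for u,v in [(172,165),(172,150),(130,110),(128,120),(235,150),(235,170)]: print(u,v,W[190+v//2,330+u//2].round(4))
cv2.imwrite("pics/g4.png",cv2.resize(np.hstack([k["pixels"][190:320,360:460] for k in (f,x)]),None,fx=4,fy=4,interpolation=cv2.INTER_CUBIC)[...,::-1])
```

```text
[ 0.56349331 -0.22179718  0.07600084] 0.004434352260036039 [[0.996, -0.084, -0.0], [-0.084, -0.996, 0.0], [-0.0, -0.0, -1.0]]
tip -0.0435 (np.float64(130.0), np.float64(162.0))
tip 0.0435 (np.float64(214.0), np.float64(201.0))
tip 0 (np.float64(171.0), np.float64(181.0))
block top (np.float64(173.0), np.float64(150.0)) bottom (np.float64(170.0), np.float64(183.0))
175 420 [ 0.5544 -0.2245  0.1164]
180 440 [ 0.5562 -0.2308  0.0995]
182 455 [ 0.5616 -0.2309  0.0842]
185 470 [ 0.5575 -0.2366  0.073 ]
172 165 [ 0.549  -0.2298  0.0798]
172 150 [ 0.5583 -0.2232  0.0864]
130 110 [ 0.561  -0.1781  0.1064]
128 120 [ 0.5588 -0.1783  0.0979]
235 150 [ 0.5642 -0.2752  0.1038]
235 170 [ 0.6464 -0.2367  0.0335]
```

View pics/g4.png

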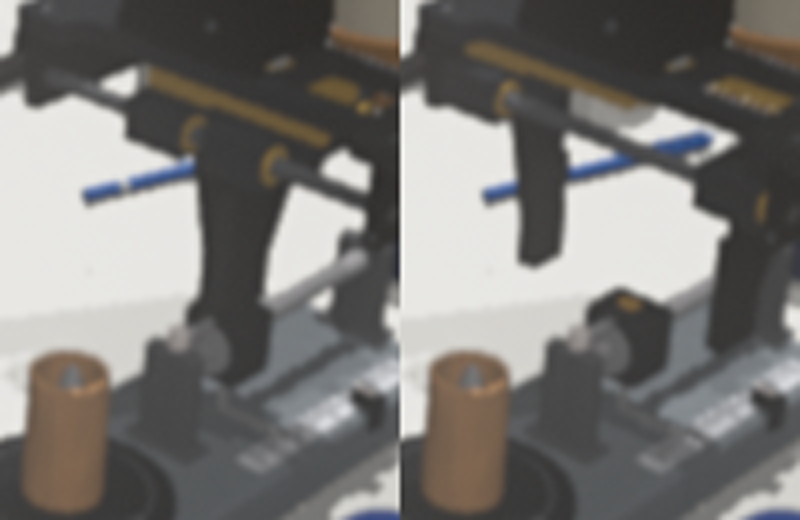

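The picture shows the open finger tips ending just above the stop's top. They are roughly 30 mm higher than the quoted tip extent implies, and the closed fingers rested over the block. I'll go 20 mm lower with a contact check.

Run:
```python
from h import *
x=grab_frame("scene");W=cloud(x)
for v in range(246,262,2): print(v,W[v,394].round(3),end=' ')
print()
b=np.array([.5635,-.2218])
for z in (.070,.064,.058):
    servo_line([*b,z],.04);s=state();print(z,s["force"].round(2))
    if np.abs(s["force"]).max()>6: break
close_gripper();s=state();print(s["width"]*87,s["finger_force"],s["force"].round(2),s["time_s"])
```

```text
246 [ 0.559 -0.178  0.105] 248 [ 0.557 -0.179  0.103] 250 [ 0.559 -0.178  0.098] 252 [ 0.558 -0.179  0.095] 254 [ 0.558 -0.179  0.091] 256 [ 0.558 -0.18   0.087] 258 [ 0.684 -0.1    0.001] 260 [ 0.679 -0.104  0.   ] 
0.07 [-0.1  -0.06  1.07]
0.064 [ 0.36 -0.12  1.15]
0.058 [-0.09 -0.45  0.28]
29.497081571940104 29.989250600337982 [ 0.11 -0.34 -0.49] 57.8167
```

Run:
```python
from h import *
a=np.radians(-4.8);ax=np.array([np.cos(a),np.sin(a)])
b=np.array([.5635,-.2218]);e=b+.046*ax
servo_line([*e,.058],.04);s=state();print(s["width"]*87,s["force"].round(2),s["tcp_pos"])
open_gripper();servo_line([*e,.15],.1);servo_line([*(e-.06*ax),.2],.15)
f=grab_frame("wrist");pickle.dump(f,open("w3.pkl","wb"));print(state()["time_s"])
c=f["pixels"][80:230,250:400];cv2.imwrite("pics/w3.png",cv2.resize(c,None,fx=4,fy=4,interpolation=cv2.INTER_CUBIC)[...,::-1])
```

```text
29.73889092649075 [ 1.66  1.53 -0.23] [ 0.60969854 -0.22549349  0.05802567]
62.05
```

View pics/w3.png

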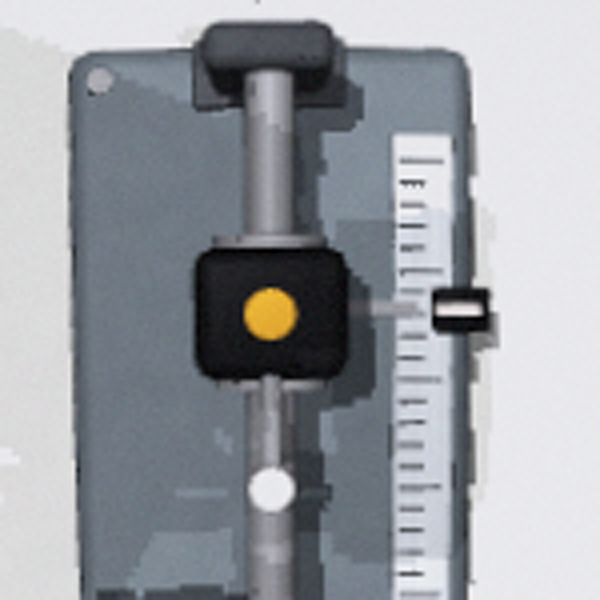

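The pointer at (415,309) is in line with the clip's white line at (460,309). Final check of the rolls, then hand in.

Run:
```python
from h import *
movep([.35,-.5,.25],Rz(0))
tops(.095,REW,.03);tops(.095,UNW);tops(.069,POST,.04);wait(.5)
s=state();print(s["time_s"],s["width"]);print(sign_off())
```

```text
top 85 [ 0.4606 -0.2144  0.0937] [ 459.7 -214.6] 16.1
top 561 [0.4617 0.0294 0.0945] [461.9  29.6] 31.1
top 251 [0.4816 0.2248 0.0683] [482.6 225.5] 23.3
64.0083 0.9981579227667111
the job is handed in; nothing more can be done
None
```

I handed the job in at 64 s: by my last camera check, all three rolls are seated on their spindles and the stop's pointer is in line with the marker clip (`sign_off()` returned no verdict).

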